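# Close the open flux canister

### The arm

A 6-joint arm with a two-finger parallel gripper is mounted at the origin on the work surface. World frame = base frame: x ahead of the robot, y to its left, z up, the work surface at z = 0. Lengths are in mm, angles in rad, forces in N, time in s.
With the tool pointing down it reaches from about 300 to 775 mm from the base axis. Payload 14.6 kg.
Tool frame: the origin (TCP) lies between the finger pads; the fingertips stand 8 mm ahead of it and the grasp point (between the pads) lies 11 mm behind it; y points along the fingers, x is the direction in which the jaws open and shut, and the axes are right-handed (so a half turn about y gives the same grasp; the last joint's range is limited). The gripper opens to 94 mm and grips with 3 to 60 N. Pads are 16 mm wide; open, the fingers measure 119 mm over their backs; the gripper's body (75 mm by 177 mm) begins 78 mm behind the grasp point.
Start: joints at [1.078, 0.3, 1.521, -0, 1.321, -0.067], TCP at [227.173, 500.881, 191.746] pointing down, gripper open.
Joint ranges: [-3.03, 3.03], [-0.79, 2.21], [0.23, 2.52], [-1.04, 4.18], [0, 3.07], [-2.55, 2.55]. Speed limits (rad/s): [2.22, 2.22, 2.57, 3.14, 3.14, 3.14].

### API

Orientations are given as [roll, pitch, yaw] about the fixed x, y, z axes, in that order (R = Rz(yaw) Ry(pitch) Rx(roll)).
In Python, from cell import read_state, imaging, order gives the robot as it stands. The module is installed in compiled form; this text tells all that it offers.
- The arm moves only by the shell command python3 -m handwheel 'ROWS' [FORCE]. ROWS is JSON, a list that holds one entry, the list of rows, each a list of 7 numbers: the shift along the tool's x, y, z in mm, then the turn, a rotation vector about the tool's x, y, z in degrees, then the opening, from -1 (shut) to 1 (fully open), so that 0 is half open. A call has 1 to 5 rows; each row is the pose to reach, as a shift and turn from the pose measured when the call began, along the tool's axes at that moment; what a row does not reach only later rows make up. A row lasts 1/12 s, in which the tool goes at most 41.7 mm and 7.16 degrees, less where a joint would pass 70% of its speed; a pose out of reach is approached as far as the arm can. A call with a gripper value outside its range is refused whole. The fingers move at their own pace and stop on an object; FORCE is the grip in N (left out, the last holds). Time passes only in rows, so rows that repeat a pose let the fingers close. It gives the time, the measured TCP pose, the force and the opening at its end, in the units of the state.
- read_state(): the state, without advancing time (a new reading comes with each control period).
- imaging.camera(name): name is "scene" or "top"; returns (picture, depth): 400x640x3 uint8, red, green, blue; 400x640 float32, mm along the optical axis (not along the pixel's ray), 0 where there is no reading.
- imaging.get_calibration(name): a dict with "mtx" (3x3 intrinsics, pixels), "dist" ([k1, k2, p1, p2, k3] as OpenCV has them; the pictures are not rectified), "world_from_camera" (4x4, takes a point from camera to world coordinates). Camera axes: x right, y down, z forward; pixel columns grow to the right and rows downward; lengths in mm; the calibration is good to about 2 mm. A picture is of the moment at which its call begins. get_calibration takes no time and is no camera call.
- order.sign_off(): hands the job in, once; it reports no verdict.
The state is a dict: "clock": time; "joints": joint angles; "qd": joint speeds; "effort": joint torques, N m; "eef_pos": TCP position; "eef_rot": TCP orientation; "wrist_force": force on the tool from outside, world axes, zero at the start; "moment": the same for the moment, N m; "finger_gap": finger opening in mm.
Only numpy, scipy, OpenCV 4.12 (cv2) and the standard library are available. Lean on these libraries where they do the work, as an engineer would, in place of code of your own. Each camera call takes 0.05 s, during which the arm holds its last target.

### The job

One of the three flux canisters on the soldering bench has been left open: its black plug is standing high on the neck, sitting on top of the thread instead of in it. Without lifting the plug out or tipping it, back it off anticlockwise until it drops into the thread start, then turn it clockwise until it is fully home, and let go. Do not disturb the small solder spool standing nearby.

Things in the scene. Friction and masses are not known exactly. Their poses are not given: they have to be found in the camera images.
- canister: The open flux canister: bare metal, 84 mm wide, rim 100 mm high, screwed down; origin under its centre, x axis through the two gaps. Two others look alike but are closed, their plugs sunk. Below the rim the plug's lugs turn only clockwise (from above), to a hard stop about 70 degrees past the gaps: that is home. Another stop blocks turning more than 16 degrees anticlockwise of the gaps.
- neck (a point): Centre of the open canister's mouth, level with its rim, z up. The rim is 72 mm across, its round hole 36 mm, with two opposite gaps (the thread starts), each a 60 degree sector reaching out to 56 mm across. An outer ridge marks each. The x axis runs through the middle of both gaps. The lugs fall through when the plug's x axis is within about 12 degrees of this x axis, either way round.
- plug_mid (a point): Centre of the loose black plug, 60 mm high, 90 g, z up. Grip bar 44 mm long on x, 14 thick on y, from 4 below to 30 mm above this point; shank 32 mm wide down to 30 below; two lugs on x, 52 mm across, 10 wide, undersides 22 below. At the start lugs rest on the rim (this point 22 mm above the mouth), 50 to 75 degrees clockwise of the gaps. Sunk, and while turned home, it is 8 mm above the mouth.
- spool_mid (a point): Centre of the small loose solder spool, black with grey wire, 52 mm across, 50 mm high, standing upright on the bench; to be left where it is.
Not all that is in view belongs to the job. What is shaped like the part that bears plug_mid but brown or turquoise is not meant.

How it is judged (in metres and radians):
On the way:
1. the plug has dropped into the thread start, its lugs still in line with the gaps (z of plug_mid in the frame of neck below 0.0125 m and angle between the x axis of plug_mid and the x axis of neck, either way round below 0.5 rad and horizontal distance between plug_mid and neck below 0.01 m), for 0.1 s.
At the end, for the whole second after the job is handed in: The plug is sunk in the neck (its centre less than 12.5 mm above the mouth and within 10 mm of its axis), upright within 10 degrees, and turned at least 55 degrees clockwise from the gaps (the stop is at about 70) (z of plug_mid in the frame of neck below 0.0125 m and horizontal distance between plug_mid and neck below 0.01 m and angle between the x axis of plug_mid and the x axis of neck, either way round above 0.96 rad and angle between plug_mid's own z axis and vertical below 0.17 rad); the robot touches nothing.
It fails at once if the plug is lifted out of the neck (20 mm or more above where it started standing) (z of plug_mid in the frame of neck above 0.042 m).
It fails at once if the plug is tipped by more than 20 degrees (angle between plug_mid's own z axis and vertical above 0.35 rad).
It fails at once if the solder spool is shifted by more than 30 mm (distance of spool_mid from where it was at the start of the episode above 0.03 m).
It also fails if it takes over 32 s, if anything falls off the work surface, if the arm or the gripper's body presses on something with over 40 N, if the wrist force passes 120 N, or if a joint passes its speed limit or range.

## Working session

There is one attempt and no reset: what is moved stays moved. The work goes in short steps, Python scripts to look and compute and a shell command to move; the robot and the scene stay as the last step left them, time stands still between calls to the robot, and variables do not carry over. Pictures are saved under pics/ and viewed, and the job is handed in when it is done.

```bash
mkdir -p pics
python3 - <<'E'
from cell import read_state, imaging
import cv2,numpy as np
print(read_state())
for n in("scene","top"):
    p,d=imaging.camera(n); c=imaging.get_calibration(n)
    cv2.imwrite(f"pics/{n}0.png",p[:,:,::-1]); np.savez(f"pics/{n}0.npz",p=p,d=d)
    print(n,c)
E
```

```text
{'clock': 0.0, 'joints': array([ 1.07837920e+00,  3.00493654e-01,  1.52158326e+00, -2.52473450e-05,
        1.32073092e+00, -6.65921491e-02]), 'qd': array([-3.24485992e-04, -3.48583420e-04, -1.70297896e-04,  1.88139732e-04,
        9.63830501e-05,  4.70051097e-04]), 'effort': array([ 8.91903583e-04, -5.31808662e+01, -3.52730048e+01,  7.08295754e-02,
        2.44613760e-02, -4.78972015e-05]), 'eef_pos': array([227.05746724, 500.62573042, 191.17305911]), 'eef_rot': array([-1.57073987e+00,  1.21411749e-03,  1.14497764e+00]), 'wrist_force': array([-0.49461805, -0.24311971, -0.28484962]), 'moment': array([-0.0265748 , -0.00177303,  0.03584077]), 'finger_gap': 93.93165861728534}
scene {'mtx': array([[412.11575397,   0.        , 323.42541756],
       [  0.        , 412.11575397, 195.55664622],
       [  0.        ,   0.        ,   1.        ]]), 'dist': array([0.01547254, 0.        , 0.        , 0.        , 0.        ]), 'world_from_camera': array([[ 4.44940247e-01,  6.14526105e-01, -6.51449033e-01,
         1.06326715e+03],
       [ 8.95355070e-01, -2.89673807e-01,  3.38272648e-01,
        -3.48228351e+02],
       [ 1.91696512e-02, -7.33789310e-01, -6.79106599e-01,
         6.86075582e+02],
       [ 0.00000000e+00,  0.00000000e+00,  0.00000000e+00,
         1.00000000e+00]])}
top {'mtx': array([[417.42164515,   0.        , 320.11176965],
       [  0.        , 417.42164515, 211.14899787],
       [  0.        ,   0.        ,   1.        ]]), 'dist': array([-0.03263702,  0.        ,  0.        ,  0.        ,  0.        ]), 'world_from_camera': array([[-2.25970603e-02, -9.89420826e-01,  1.43303183e-01,
         3.50451364e+02],
       [-9.99737163e-01,  2.29184140e-02,  5.91997076e-04,
        -3.73618774e+01],
       [-3.87001590e-03, -1.43252140e-01, -9.89678659e-01,
         1.13373157e+03],
       [ 0.00000000e+00,  0.00000000e+00,  0.00000000e+00,
         1.00000000e+00]])}
```

View pics/scene0.png

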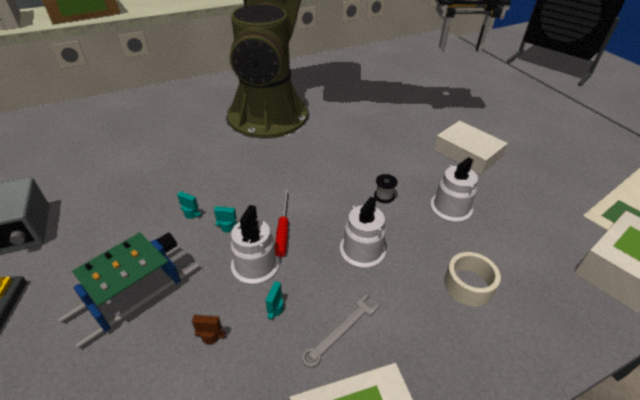

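View pics/top0.png

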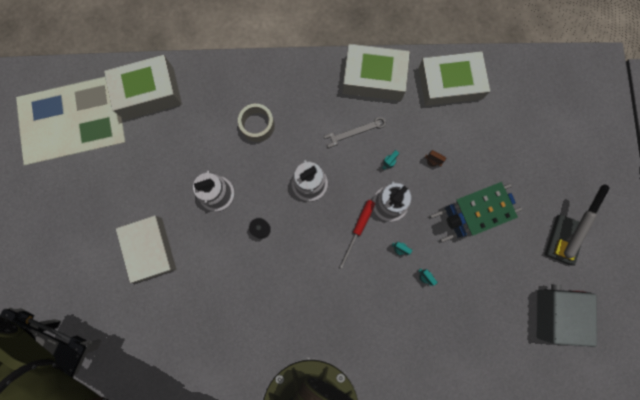

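Three candidate canisters, in the scene view at about (253,240), (365,230) and (456,190). In the top view they are at (394,200), (309,178) and (210,188). The first one's plug looks tallest, so I'll enlarge the crops and measure.

```bash
cat > h.py <<'E'
import numpy as np,cv2
from cell import imaging
def pts(n,uv,d):
    c=imaging.get_calibration(n);uv=np.asarray(uv,float).reshape(-1,1,2)
    x=cv2.undistortPoints(uv,c["mtx"],c["dist"]).reshape(-1,2)
    P=np.c_[x,np.ones(len(x))]*np.asarray(d).reshape(-1,1)
    T=c["world_from_camera"];return P@T[:3,:3].T+T[:3,3]
def plane(n,uv,z):
    a=pts(n,uv,np.ones(len(np.reshape(uv,(-1,2)))));o=imaging.get_calibration(n)["world_from_camera"][:3,3]
    r=a-o;return o+r*((z-o[2])/r[:,2:3])
E
python3 - <<'E'
import numpy as np,cv2
from h import *
T=np.load("pics/top0.npz");S=np.load("pics/scene0.npz")
for (u,v) in [(394,200),(309,178),(210,188)]:
    vv,uu=np.mgrid[v-25:v+26,u-25:u+26]
    uv=np.c_[uu.ravel(),vv.ravel()];d=T["d"][uv[:,1],uv[:,0]];c=T["p"][uv[:,1],uv[:,0]].max(1)
    P=pts("top",uv,d)
    k=(c<45)&(P[:,2]>100); print((u,v),"dark z pct",np.percentile(P[k,2],[5,50,80,95,100]).round(1),"xy",P[k&(P[:,2]>np.percentile(P[k,2],50))].mean(0).round(1))
    k=(c>90)&(P[:,2]>85);print("  rim z",np.percentile(P[k,2],[5,50,95]).round(1),P[k].mean(0).round(1),k.sum())
rows=[]
def crop(I,u,v,r,s):return cv2.resize(np.clip(I[v-r:v+r,u-r:u+r,::-1].astype(float)*1.8,0,255).astype(np.uint8),(s,s),interpolation=cv2.INTER_CUBIC)
a=np.hstack([crop(S["p"],*q,42,265) for q in[(253,240),(365,228),(456,186)]])
b=np.hstack([crop(T["p"],*q,27,265) for q in[(394,200),(309,178),(212,190)]])
cv2.imwrite("pics/crops.png",np.vstack([a,b]))
E
```

```text
(394, 200) dark z pct [ 107.5  149.9  152.8  154.9 1133.7] xy [ 523.3 -221.6  177.7]
  rim z [ 96.5 100.5 103.5] [ 527.3 -225.   109.3] 343
(309, 178) dark z pct [ 103.9  137.4  139.9  141.5 1133.7] xy [586.8  -9.  156. ]
  rim z [ 96.3 100.5 104.6] [587.5 -10.5 109.5] 467
(210, 188) dark z pct [104.8 135.6 139.  140.4 142.3] xy [568.7 247.8 138.4]
  rim z [ 96.5 100.4 103.9] [567.5 244.1 107.2] 459
```

View pics/crops.png

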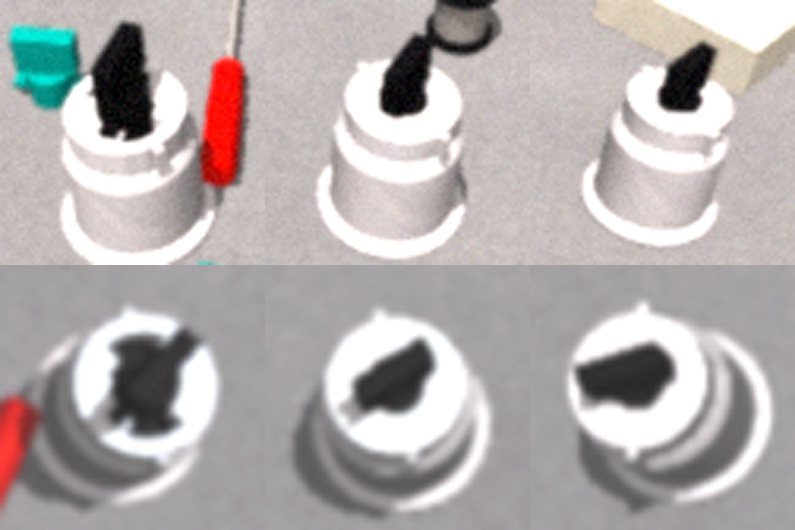

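The canister at scene (253,240), top (394,200) is the open one. Its plug top is at about z = 152, against about 138 for the other two, and its lugs and gaps are visible above the rim. Next I'll measure the axes.

Run:
```python
import numpy as np,cv2
from h import *
for n,(u,v),r in [("top",(394,200),32),("scene",(253,235),45)]:
    D=np.load(f"pics/{n}0.npz")
    vv,uu=np.mgrid[v-r:v+r+1,u-r:u+r+1]
    uv=np.c_[uu.ravel(),vv.ravel()];d=D["d"][uv[:,1],uv[:,0]];c=D["p"][uv[:,1],uv[:,0]].max(1)
    P=pts(n,uv,d); ok=d>0
    k=ok&(c<50)&(P[:,2]>(145 if n=="top" else 125))&(P[:,2]<160)
    rc=cv2.minAreaRect(P[k,:2].astype(np.float32)); 
    q=P[k,:2]-P[k,:2].mean(0);w,V=np.linalg.eigh(np.cov(q.T));a=np.degrees(np.arctan2(V[1,1],V[0,1]))
    print(n,"bar",P[k].mean(0).round(1),k.sum(),"axis deg",a.round(1),"rect",rc)
    k=ok&(P[:,2]>94)&(P[:,2]<107)&(c>80)
    m=np.zeros(D["d"].shape,np.uint8);m[uv[k,1],uv[k,0]]=255
    cs,_=cv2.findContours(m,cv2.RETR_EXTERNAL,cv2.CHAIN_APPROX_NONE);cc=max(cs,key=cv2.contourArea)
    W=plane(n,cc.reshape(-1,2),100)[:,:2].astype(np.float32)
    (ex,ey),ax,an=cv2.fitEllipse(W);print(" rim",ex,ey,ax,an)
# rectified plane views: world x up, y left, 3px/mm
    ctr=np.array([524,-222.]);
    out=[]
    for z in(100,152):
        g=np.mgrid[0:400,0:400]; s=.25
        X=ctr[0]+(200-g[0])*s;Y=ctr[1]+(200-g[1])*s
        cal=imaging.get_calibration(n);T=np.linalg.inv(cal["world_from_camera"])
        rv,_=cv2.Rodrigues(T[:3,:3])
        px,_=cv2.projectPoints(np.c_[X.ravel(),Y.ravel(),np.full(X.size,z)].astype(float),rv,T[:3,3],cal["mtx"],cal["dist"])
        px=px.reshape(400,400,2).astype(np.float32)
        im=cv2.remap(D["p"],px[...,0],px[...,1],cv2.INTER_CUBIC)[:,:,::-1]
        out.append(np.clip(im*1.8,0,255).astype(np.uint8))
    cv2.imwrite(f"pics/rect_{n}.png",np.hstack(out))
```

```text
top bar [ 528.4 -226.7  152.2] 90 axis deg 140.5 rect ((529.6703491210938, -228.7960968017578), (13.49802303314209, 42.47986602783203), 43.34577178955078)
 rim 530.3665161132812 -228.2879180908203 (63.202720642089844, 68.63895416259766) 93.79863739013672
scene bar [ 539.  -229.1  143.9] 281 axis deg 132.9 rect ((534.7398071289062, -228.0303497314453), (14.130057334899902, 43.26220703125), 45.630558013916016)
 rim 534.9241333007812 -227.72662353515625 (67.26866149902344, 71.6817855834961) 82.23920440673828
```

View pics/rect_top.png

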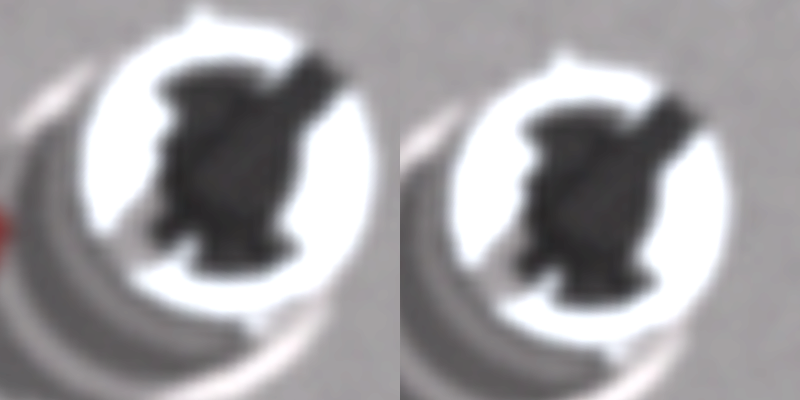

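View pics/rect_scene.png

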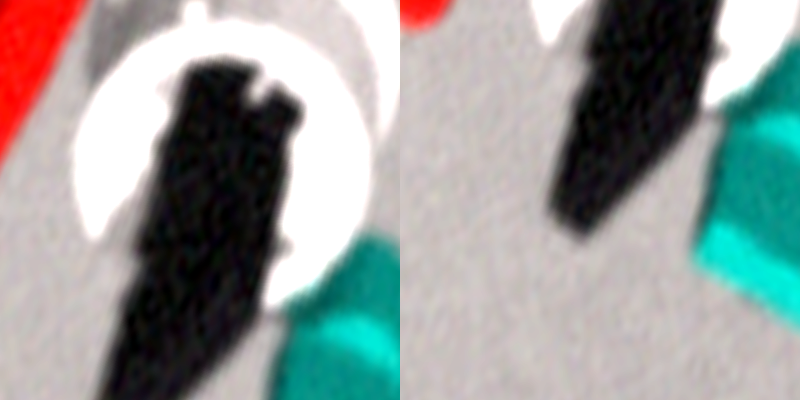

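Measurements:
- In the rectified top view, the ridges are at (202,15) and (258,325), so the gap axis is at about +10° world.
- The bar runs from (690,115) to (525,275), at about −45° world, which is about 55° clockwise of the gaps.
- The neck is at about (532,−228.5), and the bar centre is at about the same place.

Now I'll work out the approach.

```bash
cat > go.py <<'E'
import sys,numpy as np
from cell import read_state
from scipy.spatial.transform import Rotation as R
s=read_state();r=R.from_euler("xyz",s["eef_rot"]);
x,y,z,yaw=map(float,sys.argv[1:5])
t=R.from_euler("xyz",[-np.pi/2,0,np.radians(yaw)])
print("t",round(float(s["clock"]),2),"pos",s["eef_pos"].round(1),"yaw",np.degrees(s["eef_rot"][2]).round(1),"gap",round(float(s["finger_gap"]),1),"F",s["wrist_force"].round(1),"M",s["moment"].round(2),"j",s["joints"].round(2))
print("shift",r.inv().apply(np.array([x,y,z])-s["eef_pos"]).round(1),"turn",(r.inv()*t).as_rotvec(degrees=True).round(1))
E
python3 go.py 532 -228.5 195 44.5
```

```text
t 0.1 pos [227.1 500.7 191.3] yaw 65.6 gap 93.7 F [-0.1 -0.2  0.6] M [-0.04  0.04 -0.02] j [ 1.08  0.3   1.52 -0.    1.32 -0.07]
shift [-538.1   -3.2 -578.9] turn [ 0.  21.1 -0.1]
```

```bash
python3 -m handwheel '[[[-28,-5,-30,0,0,0,1],[-56,-5,-60,0,0,0,1],[-84,-5,-90,0,0,0,1],[-112,-5,-120,0,0,0,1],[-140,-5,-150,0,0,0,1]]]'; python3 go.py 532 -228.5 195 44.5
```

```text
clock: 0.52
eef_pos: [305.9, 309.4, 196.1]
eef_rot: [-1.571, 0.001, 1.146]
wrist_force: [0.5, 0.4, -0.3]
finger_gap: 94.1
t 0.52 pos [305.9 309.4 196.1] yaw 65.6 gap 94.1 F [ 0.5  0.4 -0.3] M [ 0.05 -0.04 -0.04] j [ 0.71  0.04  1.82 -0.    1.29 -0.44]
shift [-396.7    1.6 -427.9] turn [ 0.  21.1 -0.1]
```

```bash
python3 -m handwheel '[[[-28,0,-30,0,4,0,1],[-56,0,-60,0,8,0,1],[-84,0,-90,0,12,0,1],[-112,0,-120,0,16,0,1],[-140,0,-150,0,21,0,1]]]'; python3 go.py 532 -228.5 195 44.5
```

```text
clock: 0.93
eef_pos: [384.9, 118.0, 196.4]
eef_rot: [-1.571, 0.001, 0.776]
wrist_force: [0.7, 1.0, -0.1]
finger_gap: 94.2
t 0.93 pos [384.9 118.  196.4] yaw 44.5 gap 94.2 F [ 0.7  1.  -0.1] M [-0.02 -0.05 -0.01] j [ 0.21 -0.04  1.89 -0.    1.29 -0.57]
shift [-137.7    1.7 -350.3] turn [ 0.  -0.  -0.1]
```

```bash
sleep 1; python3 go.py 532 -228.5 195 44.5
```

```text
t 0.93 pos [384.9 118.  196.4] yaw 44.5 gap 94.2 F [ 0.7  1.  -0.1] M [-0.02 -0.05 -0.01] j [ 0.21 -0.04  1.89 -0.    1.29 -0.57]
shift [-137.7    1.7 -350.3] turn [ 0.  -0.  -0.1]
```

```bash
python3 -m handwheel '[[[-14,0,-36,0,0,0,1],[-28,0,-72,0,0,0,1],[-42,0,-108,0,0,0,1],[-56,0,-144,0,0,0,1],[-70,0,-180,0,0,0,1]]]'; python3 go.py 532 -228.5 195 44.5
```

```text
clock: 1.35
eef_pos: [461.3, -61.6, 196.4]
eef_rot: [-1.571, 0.001, 0.776]
wrist_force: [1.2, -0.4, -0.1]
finger_gap: 94.0
t 1.35 pos [461.3 -61.6 196.4] yaw 44.4 gap 94.0 F [ 1.2 -0.4 -0.1] M [-0.02  0.04  0.02] j [-0.21  0.11  1.74 -0.    1.29 -0.99]
shift [ -66.4    1.5 -168.7] turn [ 0.  -0.1 -0.1]
```

```bash
python3 -m handwheel '[[[-14,0,-36,0,0,0,1],[-28,0,-72,0,0,0,1],[-42,0,-108,0,0,0,1],[-56,0,-144,0,0,0,1],[-66,1,-169,0,0,0,1]]]'; python3 go.py 532 -228.5 195 44.5
```

```text
clock: 1.77
eef_pos: [532.8, -231.3, 195.0]
eef_rot: [-1.571, 0.001, 0.774]
wrist_force: [-0.7, 0.6, 0.5]
finger_gap: 94.0
t 1.77 pos [ 532.8 -231.3  195. ] yaw 44.4 gap 94.0 F [-0.7  0.6  0.5] M [-0.03 -0.02  0.03] j [-0.47  0.37  1.42 -0.    1.35 -1.25]
shift [ 1.4 -0.   2.6] turn [-0.  -0.1 -0.1]
```

```bash
python3 -m handwheel '[[[1,15,2,0,0,0,1],[1,35,2,0,0,0,1],[1,55,2,0,0,0,1],[1,69,2,0,0,0,1],[1,69,2,0,0,0,1]]]'; python3 go.py 532 -228.5 126 44.5
python3 - <<'E'
from cell import imaging
import cv2,numpy as np
p,_=imaging.camera("scene")
cv2.imwrite("pics/s1.png",np.clip(cv2.resize(p[130:300,150:390,::-1],(800,567),interpolation=cv2.INTER_CUBIC)*1.6,0,255).astype(np.uint8))
E
```

```text
clock: 2.18
eef_pos: [530.7, -228.7, 122.7]
eef_rot: [-1.566, 0.003, 0.774]
wrist_force: [-0.8, 0.3, -0.4]
finger_gap: 93.7
t 2.18 pos [ 530.7 -228.7  122.7] yaw 44.4 gap 93.7 F [-0.8  0.3 -0.4] M [-0.03  0.02  0.03] j [-0.47  0.43  1.51 -0.    1.21 -1.24]
shift [ 1.  -3.3 -0.8] turn [-0.3 -0.1 -0.2]
```

View pics/s1.png

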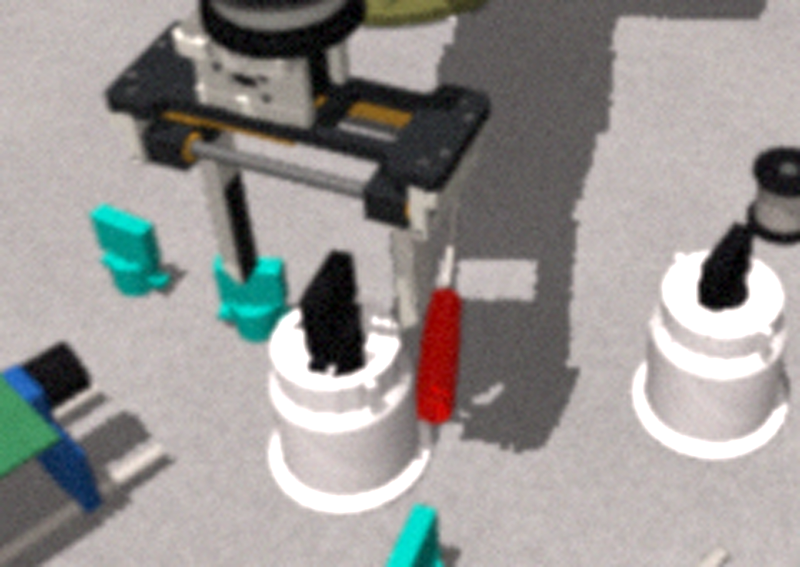

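The fingers straddle the bar: tips at (240,275) and (408,318), bar at (332,310). Closing gently.

```bash
python3 -m handwheel '[[[1,-3,-1,0,0,0,-0.6],[1,-3,-1,0,0,0,-1],[1,-3,-1,0,0,0,-1],[1,-3,-1,0,0,0,-1],[1,-3,-1,0,0,0,-1]]]' 12; python3 go.py 532 -228.5 126 44.5
```

```text
clock: 2.65
eef_pos: [533.0, -229.0, 128.2]
eef_rot: [-1.569, 0.002, 0.774]
wrist_force: [-0.0, 0.6, -0.0]
finger_gap: 63.9
t 2.65 pos [ 533.  -229.   128.2] yaw 44.4 gap 63.9 F [-0.   0.6 -0. ] M [-0.01  0.02 -0.04] j [-0.47  0.43  1.5  -0.    1.22 -1.24]
shift [-0.3  2.2  1.1] turn [-0.1 -0.1 -0.1]
```

```bash
for i in 1 2 ; do :; done; python3 -m handwheel '[[[0,2,1,0,0,0,-1],[0,2,1,0,0,0,-1],[0,2,1,0,0,0,-1],[0,2,1,0,0,0,-1],[0,2,1,0,0,0,-1]]]' 12; python3 go.py 532 -228.5 126 44.5
```

```text
clock: 3.07
eef_pos: [532.3, -228.3, 126.2]
eef_rot: [-1.569, 0.002, 0.774]
wrist_force: [0.2, -0.1, -0.3]
finger_gap: 30.7
t 3.07 pos [ 532.3 -228.3  126.2] yaw 44.4 gap 30.7 F [ 0.2 -0.1 -0.3] M [0.02 0.06 0.02] j [-0.47  0.43  1.51 -0.    1.21 -1.24]
shift [-0.3  0.2  0.1] turn [-0.1 -0.1 -0.1]
```

```bash
python3 -m handwheel '[[[0,0,0,0,0,0,-1],[0,0,0,0,0,0,-1],[0,0,0,0,0,0,-1],[0,0,0,0,0,0,-1],[0,0,0,0,0,0,-1]]]' 12; python3 go.py 532 -228.5 126 44.5
```

```text
clock: 3.48
eef_pos: [532.3, -228.3, 126.2]
eef_rot: [-1.569, 0.002, 0.774]
wrist_force: [0.7, 0.1, -0.1]
finger_gap: 13.9
t 3.48 pos [ 532.3 -228.3  126.2] yaw 44.4 gap 13.9 F [ 0.7  0.1 -0.1] M [-0.04 -0.05  0.01] j [-0.47  0.43  1.51 -0.    1.21 -1.24]
shift [-0.3  0.2  0.1] turn [-0.1 -0.1 -0.1]
```

Gripped at 13.9 mm. Now backing off anticlockwise.

```bash
python3 -m handwheel '[[[0,0,0,0,-6,0,-1],[0,0,0,0,-12,0,-1],[0,0,0,0,-18,0,-1],[0,0,0,0,-24,0,-1],[0,0,0,0,-30,0,-1]]]' 15; python3 go.py 532.3 -228.3 126.2 100
```

```text
clock: 3.9
eef_pos: [532.3, -228.3, 126.2]
eef_rot: [-1.568, 0.001, 1.303]
wrist_force: [-0.5, 0.4, -1.1]
finger_gap: 13.6
t 3.9 pos [ 532.3 -228.3  126.2] yaw 74.7 gap 13.6 F [-0.5  0.4 -1.1] M [0.   0.02 0.05] j [-0.47  0.43  1.51 -0.    1.21 -1.77]
shift [0. 0. 0.] turn [ -0.2 -25.3  -0. ]
```

```bash
python3 -m handwheel '[[[0,0,0,0,-6,0,-1],[0,0,0,0,-12,0,-1],[0,0,0,0,-18,0,-1],[0,0,0,0,-25,0,-1],[0,0,0,0,-25,0,-1]]]' 15; python3 go.py 532.3 -228.3 126.2 100
python3 - <<'E'
from cell import imaging
import cv2,numpy as np
p,_=imaging.camera("scene")
cv2.imwrite("pics/s2.png",np.clip(cv2.resize(p[190:290,200:320,::-1],(720,600),interpolation=cv2.INTER_CUBIC)*1.6,0,255).astype(np.uint8))
E
```

```text
clock: 4.32
eef_pos: [532.2, -228.3, 126.1]
eef_rot: [-1.568, -0.001, 1.745]
wrist_force: [-0.4, -0.1, -1.0]
finger_gap: 14.0
t 4.32 pos [ 532.2 -228.3  126.1] yaw 100.0 gap 14.0 F [-0.4 -0.1 -1. ] M [ 0.05  0.04 -0.02] j [-0.47  0.43  1.51 -0.    1.21 -2.21]
shift [ 0.  -0.1 -0.1] turn [-0.2  0.   0. ]
```

View pics/s2.png

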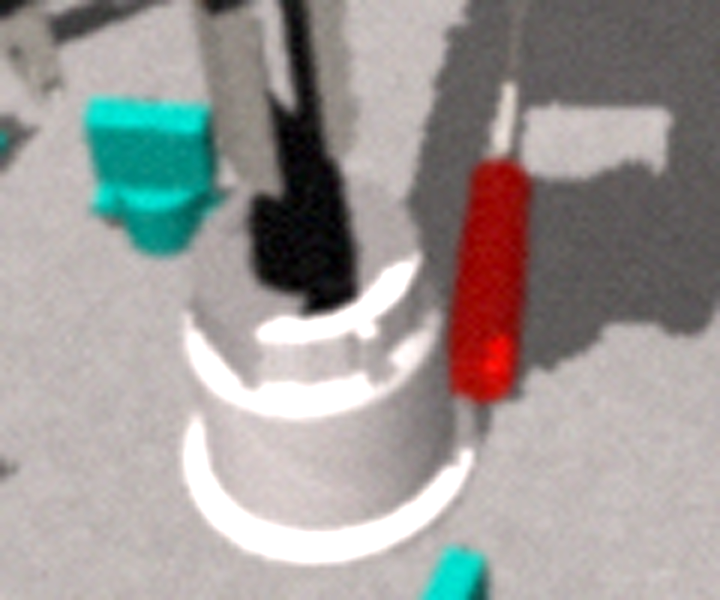

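The near lug, at (330,295), is lined up with the ridge at (365,330). I'll lower in small steps and watch the force.

```bash
python3 -m handwheel '[[[0,1,0,0,0,0,-1],[0,2,0,0,0,0,-1],[0,3,0,0,0,0,-1],[0,4,0,0,0,0,-1],[0,4,0,0,0,0,-1]]]' 15; python3 go.py 532.3 -228.3 112 100
```

```text
clock: 4.78
eef_pos: [532.1, -228.3, 121.8]
eef_rot: [-1.567, -0.001, 1.737]
wrist_force: [-0.2, 0.4, -0.7]
finger_gap: 13.7
t 4.78 pos [ 532.1 -228.3  121.8] yaw 99.5 gap 13.7 F [-0.2  0.4 -0.7] M [ 0.04 -0.01  0.04] j [-0.47  0.43  1.51 -0.    1.2  -2.2 ]
shift [-0.1  9.8 -0.2] turn [-0.2 -0.5  0.1]
```

```bash
python3 -m handwheel '[[[0,2,0,0,0,0,-1],[0,4,0,0,0,0,-1],[0,6,0,0,0,0,-1],[0,8,0,0,0,0,-1],[0,8,0,0,0,0,-1]]]' 15; python3 go.py 532.3 -228.3 112 100
```

```text
clock: 5.2
eef_pos: [531.9, -228.2, 113.3]
eef_rot: [-1.567, -0.001, 1.737]
wrist_force: [-0.2, -0.4, -0.6]
finger_gap: 13.8
t 5.2 pos [ 531.9 -228.2  113.3] yaw 99.5 gap 13.8 F [-0.2 -0.4 -0.6] M [0.03 0.   0.  ] j [-0.47  0.44  1.52 -0.    1.19 -2.2 ]
shift [-0.2  1.3 -0.4] turn [-0.2 -0.5  0.1]
```

```bash
python3 -m handwheel '[[[0,1,0,0,0,0,-1],[0,2,0,0,0,0,-1],[0,2,0,0,0,0,-1]]]' 15; python3 go.py 532.3 -228.3 112 100
python3 - <<'E'
from cell import imaging
import cv2,numpy as np
p,_=imaging.camera("scene")
cv2.imwrite("pics/s3.png",np.clip(cv2.resize(p[190:290,200:320,::-1],(720,600),interpolation=cv2.INTER_CUBIC)*1.6,0,255).astype(np.uint8))
E
```

```text
clock: 5.45
eef_pos: [532.2, -228.5, 112.2]
eef_rot: [-1.568, -0.0, 1.737]
wrist_force: [-2.1, -0.8, 7.5]
finger_gap: 14.1
t 5.45 pos [ 532.2 -228.5  112.2] yaw 99.5 gap 14.1 F [-2.1 -0.8  7.5] M [0.02 0.55 0.02] j [-0.47  0.44  1.52 -0.    1.18 -2.2 ]
shift [ 0.1  0.2 -0.1] turn [-0.2 -0.5  0. ]
```

View pics/s3.png

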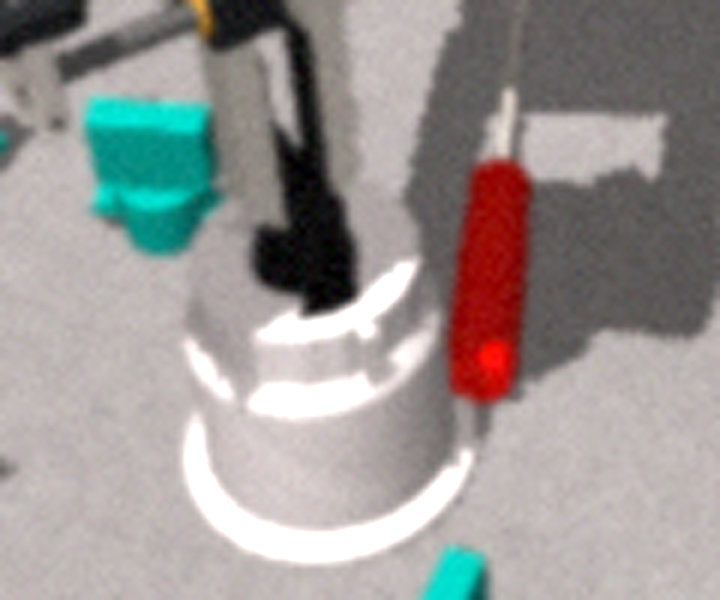

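The plug went down the full 14 mm and then met a 7.5 N seat contact, so it is sunk. Turning clockwise.

```bash
python3 -m handwheel '[[[0,-0.3,0,0,6,0,-1],[0,-0.3,0,0,12,0,-1],[0,-0.3,0,0,18,0,-1],[0,-0.3,0,0,24,0,-1],[0,-0.3,0,0,30,0,-1]]]' 15; python3 go.py 532.2 -228.4 112.5 30
```

```text
clock: 5.92
eef_pos: [532.2, -228.5, 112.5]
eef_rot: [-1.568, 0.001, 1.208]
wrist_force: [0.1, -0.0, -0.3]
finger_gap: 13.9
t 5.92 pos [ 532.2 -228.5  112.5] yaw 69.2 gap 13.9 F [ 0.1 -0.  -0.3] M [-0.02  0.01 -0.04] j [-0.47  0.44  1.52 -0.    1.18 -1.68]
shift [0.1 0.  0. ] turn [-0.1 39.2 -0.1]
```

```bash
python3 -m handwheel '[[[0,0,0,0,6,0,-1],[0,0,0,0,12,0,-1],[0,0,0,0,18,0,-1],[0,0,0,0,24,0,-1],[0,0,0,0,30,0,-1]]]' 15; python3 go.py 532.2 -228.4 112.5 30
```

```text
clock: 6.33
eef_pos: [532.2, -228.5, 112.6]
eef_rot: [-1.569, 0.003, 0.679]
wrist_force: [-0.0, -0.3, 0.1]
finger_gap: 13.6
t 6.33 pos [ 532.2 -228.5  112.6] yaw 38.9 gap 13.6 F [-0.  -0.3  0.1] M [-0.05 -0.03 -0.01] j [-0.47  0.44  1.52 -0.    1.18 -1.15]
shift [0.  0.1 0.1] turn [-0.1  8.9 -0.2]
```

```bash
python3 -m handwheel '[[[0,0,0,0,2,0,-1],[0,0,0,0,4,0,-1],[0,0,0,0,6,0,-1]]]' 15; python3 go.py 532.2 -228.4 112.5 30
```

```text
clock: 6.58
eef_pos: [532.2, -228.5, 112.5]
eef_rot: [-1.569, 0.003, 0.572]
wrist_force: [-0.0, 0.5, -0.5]
finger_gap: 13.3
t 6.58 pos [ 532.2 -228.5  112.5] yaw 32.8 gap 13.3 F [-0.   0.5 -0.5] M [-0.02 -0.01 -0.05] j [-0.47  0.44  1.52 -0.    1.18 -1.04]
shift [0.  0.  0.1] turn [-0.1  2.8 -0.2]
```

```bash
python3 -m handwheel '[[[0,0,0,0,1,0,-1],[0,0,0,0,2,0,-1],[0,0,0,0,3,0,-1]]]' 15; python3 go.py 532.2 -228.4 112.5 30
```

```text
clock: 6.83
eef_pos: [532.2, -228.5, 112.5]
eef_rot: [-1.57, 0.003, 0.519]
wrist_force: [-1.0, -0.4, -1.7]
finger_gap: 14.0
t 6.83 pos [ 532.2 -228.5  112.5] yaw 29.8 gap 14.0 F [-1.  -0.4 -1.7] M [-0.1   0.14  0.03] j [-0.47  0.44  1.52 -0.    1.18 -0.99]
shift [0.  0.  0.1] turn [-0.1 -0.2 -0.2]
```

```bash
python3 -m handwheel '[[[0,0,0,0,1,0,-1],[0,0,0,0,2,0,-1],[0,0,0,0,3,0,-1]]]' 15; python3 go.py 532.2 -228.4 112.5 30
```

```text
clock: 7.08
eef_pos: [532.1, -228.5, 112.5]
eef_rot: [-1.57, 0.003, 0.466]
wrist_force: [-2.0, -0.4, -0.0]
finger_gap: 13.6
t 7.08 pos [ 532.1 -228.5  112.5] yaw 26.7 gap 13.6 F [-2.  -0.4 -0. ] M [-0.09  0.42  0.21] j [-0.47  0.44  1.52 -0.    1.18 -0.93]
shift [ 0.2 -0.   0. ] turn [-0.1 -3.3 -0.2]
```

The moment is rising (Mz 0.21 N m) near 70° past the gaps, which means it is at the stop. Releasing.

```bash
python3 -m handwheel '[[[0,0,0,0,0,0,-0.5],[0,0,0,0,0,0,0],[0,0,0,0,0,0,0.5],[0,0,0,0,0,0,1],[0,0,0,0,0,0,1]]]' 15; python3 go.py 532.2 -228.4 112.5 30
```

```text
clock: 7.5
eef_pos: [532.1, -228.5, 112.5]
eef_rot: [-1.57, 0.003, 0.466]
wrist_force: [0.6, -0.2, 0.1]
finger_gap: 43.9
t 7.5 pos [ 532.1 -228.5  112.5] yaw 26.7 gap 43.9 F [ 0.6 -0.2  0.1] M [-0.05 -0.02  0.01] j [-0.47  0.44  1.52 -0.    1.18 -0.93]
shift [0.1 0.  0.1] turn [-0.1 -3.3 -0.2]
```

```bash
python3 -m handwheel '[[[0,0,0,0,0,0,1],[0,0,0,0,0,0,1],[0,-15,0,0,0,0,1],[0,-40,0,0,0,0,1],[0,-70,0,0,0,0,1]]]' 15; python3 go.py 532.2 -228.4 112.5 30
```

```text
clock: 7.92
eef_pos: [531.7, -228.2, 182.1]
eef_rot: [-1.567, 0.005, 0.466]
wrist_force: [0.1, 1.2, 0.8]
finger_gap: 77.4
t 7.92 pos [ 531.7 -228.2  182.1] yaw 26.7 gap 77.4 F [0.1 1.2 0.8] M [-0.03  0.01  0.  ] j [-0.47  0.37  1.44 -0.    1.33 -0.93]
shift [ 0.7 69.6 -0.7] turn [-0.2 -3.3 -0.3]
```

```bash
python3 -m handwheel '[[[-25,0,20,0,0,0,1],[-50,-10,40,0,0,0,1],[-75,-10,60,0,0,0,1],[-100,-10,80,0,0,0,1],[-125,-10,100,0,0,0,1]]]' 15; python3 go.py 532.2 -228.4 112.5 30
```

```text
clock: 8.33
eef_pos: [373.7, -194.4, 193.0]
eef_rot: [-1.568, 0.005, 0.466]
wrist_force: [0.7, -0.3, 0.9]
finger_gap: 94.0
t 8.33 pos [ 373.7 -194.4  193. ] yaw 26.7 gap 94.0 F [ 0.7 -0.3  0.9] M [-0.05  0.04 -0.02] j [-0.57  0.01  1.85 -0.    1.28 -1.03]
shift [ 126.7   79.6 -101.8] turn [-0.2 -3.3 -0.3]
```

```bash
python3 -m handwheel '[[[0,0,0,0,0,0,1],[0,0,0,0,0,0,1]]]'
python3 - <<'E'
import numpy as np,cv2
from h import *
out=[]
for n,(u,v),r in [("top",(394,200),32),("scene",(253,235),45)]:
    p,dd=imaging.camera(n)
    vv,uu=np.mgrid[v-r:v+r+1,u-r:u+r+1]
    uv=np.c_[uu.ravel(),vv.ravel()];d=dd[uv[:,1],uv[:,0]];c=p[uv[:,1],uv[:,0]].max(1)
    P=pts(n,uv,d)
    k=(d>0)&(c<50)&(P[:,2]>(131 if n=="top" else 115))&(P[:,2]<160)
    rc=cv2.minAreaRect(P[k,:2].astype(np.float32));print(n,k.sum(),"z",np.percentile(P[k,2],[50,95]).round(1),rc)
    out.append(np.clip(cv2.resize(p[v-r:v+r,u-r:u+r,::-1],(400,400),interpolation=cv2.INTER_CUBIC)*1.7,0,255).astype(np.uint8))
cv2.imwrite("pics/end.png",np.hstack(out))
E
```

```text
clock: 8.5
eef_pos: [373.1, -194.5, 193.7]
eef_rot: [-1.569, 0.004, 0.465]
wrist_force: [0.8, -0.4, 0.4]
finger_gap: 94.0
top 88 z [137.6 141.7] ((529.3544311523438, -227.12368774414062), (14.089677810668945, 38.902626037597656), 29.287738800048828)
scene 284 z [133.4 139.1] ((534.6195068359375, -228.08457946777344), (13.960042953491211, 42.97771453857422), 27.80859375)
```

View pics/end.png

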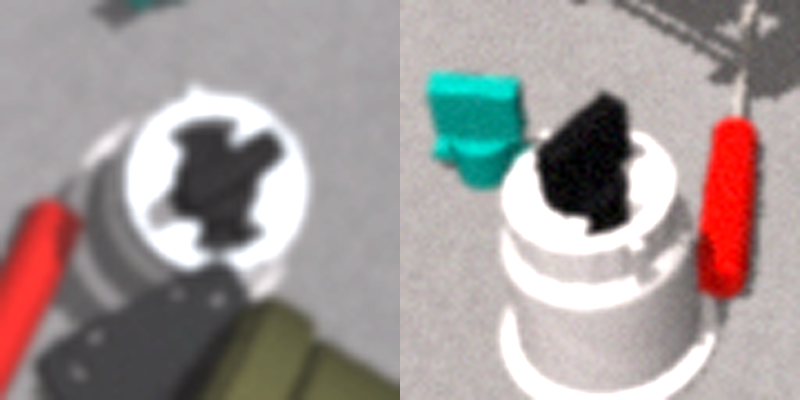

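The picture shows the plug sunk, with its bar at left-panel (225,185) and right-panel (590,160). Its top is at about z = 138, the same as the two closed ones. The bar is about 71° clockwise of the gaps, and the gripper is clear of it. Handing in.

```bash
python3 -c "
from cell import order
print(order.sign_off())"
```

```text
the job is handed in; nothing more can be done
None
```

The open canister's plug is now screwed fully home, and I handed the job in at about 8.6 s of the 32 s allowed.

**What I did:** I picked out the open canister by its plug top, which stood at z ≈ 152 mm against about 138 mm on the two closed ones. I gripped the bar and turned it about 55° anticlockwise onto the gaps. I then lowered it the full 14 mm until it seated at 7.5 N, turned it about 70° clockwise until it met the stop, let go and backed away.

**Last checks:**
- **Height:** the plug top is at z ≈ 138 mm, the same as the closed canisters.
- **Angle:** the bar is about 71° clockwise of the gaps.
- **Position:** the plug is within about 2–3 mm of the neck axis. The two cameras differ by about 5 mm in x, both before and after the job.
- **Robot:** the gripper is open and clear, with wrist force near zero.

No check failed. I did not re-measure the solder spool. The TCP's path crossed well above it and never touched it, as far as the force readings show.

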